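Push the row of blanks home and turn the button behind it

ROBOT

A 7-joint arm with a two-finger parallel gripper is mounted at the origin on a cart in front of the work surface, level with it; the furniture and walls round the work are solid. World frame = base frame: x ahead of the robot, y to its left, z up, the work surface at z = 0. Lengths are in m, angles in rad, forces in N, time in s.
With the tool pointing down it reaches from about 0.35 to 0.775 m from the base axis. Payload 3.1 kg.
Tool frame: the origin (TCP) lies between the finger pads; the fingertips stand 25 mm ahead of it and the grasp point (between the pads) lies 6 mm ahead of it; z points along the fingers, y is the line along which they close (so a half turn about z gives the same grasp; the last joint's range is limited). The gripper opens to 85 mm and grips with 20 to 120 N. Pads are 22 mm wide; open, the fingers measure 114 mm over their backs; the gripper's body (76 mm by 85 mm) begins 54 mm behind the grasp point. The pads swing forward as they close: fully open they stand 13 mm farther back than shut.
Start: joints at [1.258, 0.311, 0.014, 1.512, -0.004, 1.319, -0.027], TCP at [0.147, -0.53, 0.226] pointing down, gripper open.
Joint ranges: [-2.7, 2.7], [-0.3, 1.91], [-1.27, 1.3], [0.12, 2.57], [-1.44, 4.58], [0.2, 2.03], [-3.05, 3.05]. Speed limits (rad/s): [2.79, 2.79, 3.14, 3.14, 3.14, 3.14, 3.14].

INTERFACE

Orientations are given as a unit quaternion [w, x, y, z].
In Python, from plant import telemetry, cams, order gives the robot as it stands. The module is installed in compiled form; this text tells all that it offers.
- The arm moves only by the tool jog_arm, never from a script. Its argument "rows" is a list of rows, each a list of 3 entries, a list of its own where there are three numbers: the shift along the tool's x, y, z each as a share of 0.15 m, from -1 to 1, then the turn, a rotation vector about the tool's x, y, z each as a share of pi rad, from -1 to 1, then the closure, from 0 (fully open) to 1 (shut). In form: [[[tx, ty, tz], [ax, ay, az], claw], ...]. A call has exactly 5 rows; each row is the pose to reach, as a shift and turn from the pose commanded when the call began, along the tool's axes at that moment, turning the shorter way round; what a row does not reach only later rows make up. A row lasts 1/8 s, in which the tool goes at most 62.5 mm and 10.7 degrees, less where a joint would pass 70% of its speed; a pose out of reach is approached as far as the arm can. A call with a number of a shift or a turn outside -1 to 1 is refused whole. A call with a gripper value outside its range is refused whole. The fingers move at their own pace and stop on an object; the grip force is fixed at half the most. Time passes only in rows, so rows that repeat a pose let the fingers close, or fill a call up. It gives the time, the measured TCP pose, the force, the opening and the grip force at its end, in the units of the state.
- telemetry.get_obs(): the state, without advancing time (a new reading comes with each control period).
- cams.grab_frame(name): name is "scene" or "top" or "wrist"; returns a dict with "image" (384x512x3 uint8, red, green, blue), "camera_matrix" (3x3 intrinsics, pixels), "R" (3x3) and "t" (3): a world point X has camera coordinates R X + t; the wrist camera has in their place "hand_eye" (4x4, takes a point from camera to tool coordinates, whose origin is the TCP and whose axes are the flange's). Camera axes: x right, y down, z forward; pixel columns grow to the right and rows downward; lengths in m; the calibration is good to about 2 mm. A picture is of the moment at which its call begins: read the wrist's pose just before it. There is no depth.
- order.hand_in(): hands the job in; it is judged then, once.
The state is a dict: "clock": time; "joint_pos": joint angles; "joint_velocities": joint speeds; "effort": joint torques, N m; "eef_pos": TCP position; "tcp_rot": TCP orientation; "wrist_force": force on the tool from outside, world axes, zero at the start; "torque": the same for the moment, N m; "gripper_width": finger opening in m; "finger_force": force on a finger pad.
Only numpy, scipy, OpenCV 4.12 (cv2) and the standard library are available. Lean on these libraries where they do the work, as an engineer would, in place of code of your own. Each camera call takes 0.05 s, during which the arm holds its last target. There are 200 camera calls.

TASK

Load the wooden jig without picking anything up: with a fingertip on the last block only, gently push the row of five wood blanks along the channel as one train until it is fully home against the end stop with no gaps left. Then push the metal turn button round with a fingertip until it lies square across the channel behind the row, and move away; the blanks stay flat in the channel, and nothing else on the cart is disturbed.

Things in the scene. Friction and masses are not known exactly. Their poses are not given: they have to be found in the camera images.
- rail_jig: fixed wooden jig: plywood base 340 x 100 x 8 mm, a low dark rail 18 mm wide along each long side (tops 16 mm above the table, 64 mm wide channel between), a stop bar across one end, the other end open. Origin at the centre of its underside, on the table; x along the channel towards the stop (robot's left, +y, within 21 degrees), y to the robot's side, z up; base from x = -170 to +170 mm
- stop_face (a point): middle of the end stop's face, at the channel floor: jig x = +150 mm, y = 0, 8 mm above the table; axes as the jig. The stop rises 30 mm above the floor. With the row home, the row's rear face is 210 mm before this point (jig x = -60 mm), the blanks' centres 21, 63, 105, 147 and 189 mm before it
- blank_1: loose hardwood block, 42 mm along the rail, 60 mm across it, 16 mm high (top 24 mm above the table, 8 mm above the side rails); origin at the centre of its underside, z up (its own x axis is turned 12 degrees from the block's sides: take directions from the jig); weighs about 0.04 kg; first of the row, next to the end stop
- blank_2: loose hardwood block, 42 mm along the rail, 60 mm across it, 16 mm high (top 24 mm above the table, 8 mm above the side rails); origin at the centre of its underside, z up (its own x axis is turned 12 degrees from the block's sides: take directions from the jig); weighs about 0.04 kg; second of the row
- blank_3: loose hardwood block, 42 mm along the rail, 60 mm across it, 16 mm high (top 24 mm above the table, 8 mm above the side rails); origin at the centre of its underside, z up (its own x axis is turned 12 degrees from the block's sides: take directions from the jig); weighs about 0.04 kg; third of the row
- blank_4: loose hardwood block, 42 mm along the rail, 60 mm across it, 16 mm high (top 24 mm above the table, 8 mm above the side rails); origin at the centre of its underside, z up (its own x axis is turned 12 degrees from the block's sides: take directions from the jig); weighs about 0.04 kg; fourth of the row
- blank_5: loose hardwood block, 42 mm along the rail, 60 mm across it, 16 mm high (top 24 mm above the table, 8 mm above the side rails); origin at the centre of its underside, z up (its own x axis is turned 12 degrees from the block's sides: take directions from the jig); weighs about 0.04 kg; last of the row, farthest from the stop: push its rear end face
- turn_button (a joint): angle (rad) of the flat aluminium turn button on the rail farther from the robot. 0: along that rail, pointing away from the stop; negative: pointing outward, away from the channel; 1.57: closed, square across the channel behind the row (limit 1.6). Grows clockwise from above; slight friction (0.03 N m), stays where left. Starts between -1.0 and -0.2
- button_pivot (a point): pivot of the turn button, at half its thickness: jig x = -72 mm, y = -41 mm, 21.5 mm above the table; axes as the jig. The button is a bar 16 mm wide, 10 mm thick, 16.5 to 26.5 mm above the table, reaching 63 mm from the pivot to its round end. Closed, it stands 4 mm behind a row that is home; a row short of home blocks it
- button_tip (a point): round free end of the turn button, 63 mm from the pivot, at half its thickness
- dowel_piece: bystander: short wooden dowel 130 mm long, 15 mm high, lying on the table on the robot's side of the jig near its open end; origin at the centre of its underside
- nail_tin: bystander: small open round tin of nails, 67 mm wide, 43 mm high, on the robot's side of the jig; origin at the centre of its underside
- pencil: bystander: pencil 174 mm long, 7 mm thick, lying along the far side of the jig towards the stop; origin at its middle
- screwdriver_red: bystander: red-handled screwdriver 178 mm long, 28 mm high, at the right front of the cart top; origin at its middle
- screwdriver_small: bystander: small amber-handled screwdriver 145 mm long, 22 mm high, at the left front; origin at its middle
- tin_b: bystander: paint tin 78 mm wide and 78 mm high at the right rear; origin at the centre of its underside
- tape_roll: bystander: roll of masking tape, 98 mm wide, 25 mm high, at the right edge; origin at the centre of its underside
There are look-alikes about, which are no part of the job. Leave any blue look-alike of the blank_5 alone. What is shaped like the blank_1 but pink is not meant.

How it is judged:
On the way, in this order (a step that is already met when the one before it is completed fails the run):
1. the row is fully home against the stop while the turn button is still open (x of blank_1 in the frame of stop_face above -0.0245 m and x of blank_2 in the frame of stop_face above -0.067 m and x of blank_3 in the frame of stop_face above -0.1095 m and x of blank_4 in the frame of stop_face above -0.152 m and x of blank_5 in the frame of stop_face above -0.1945 m and value of joint turn_button below 0.5 rad), for 0.2 s.
2. the turn button is square across the channel (value of joint turn_button above 1.4 rad), for 0.2 s.
At the end, for the whole second after the job is handed in: Every blank is flat on the channel floor (within 4 mm) and home towards the stop within 3.5 mm (first) to 5.5 mm (last) of its tight place; the turn button stands at 1.4 rad or more (closed is 1.57); all at rest (x of blank_1 in the frame of stop_face above -0.0245 m and x of blank_2 in the frame of stop_face above -0.067 m and x of blank_3 in the frame of stop_face above -0.1095 m and x of blank_4 in the frame of stop_face above -0.152 m and x of blank_5 in the frame of stop_face above -0.1945 m and z of each of blank_1, blank_2, blank_3, blank_4, blank_5 in the frame of stop_face below 0.004 m and y of blank_1 in the frame of stop_face between -0.006 and 0.006 m and y of blank_2 in the frame of stop_face between -0.006 and 0.006 m and y of blank_3 in the frame of stop_face between -0.006 and 0.006 m and y of blank_4 in the frame of stop_face between -0.006 and 0.006 m and y of blank_5 in the frame of stop_face between -0.006 and 0.006 m and velocity of joint turn_button between -0.05 and 0.05 rad/s and value of joint turn_button above 1.4 rad and linear speed of each of blank_1, blank_2, blank_3, blank_4, blank_5 below 0.01 m/s); the robot touches nothing.
It fails at once if a blank is lifted or tipped (z of any of blank_1, blank_2, blank_3, blank_4, blank_5 in the frame of stop_face above 0.008 m or angle between any of blank_1, blank_2, blank_3, blank_4, blank_5's own z axis and vertical above 0.2 rad).
It fails at once if one of the first four blanks is handled directly instead of being pushed through the last blank (contact force between the fingers and blank_1 above 1 N or contact force between the fingers and blank_2 above 1 N or contact force between the fingers and blank_3 above 1 N or contact force between the fingers and blank_4 above 1 N).
It fails at once if the row is rammed: the fingers press on the last blank with more than 40 N (contact force between the fingers and blank_5 above 40 N).
It fails at once if a bystander is moved more than 20 mm (distance of any of dowel_piece, nail_tin, pencil, screwdriver_red, screwdriver_small, tin_b, tape_roll from where it was at the start of the episode above 0.02 m).
It also fails if it takes over 58 s, if anything falls off the work surface, if the arm or the gripper's body presses on something with over 40 N, if the wrist force passes 120 N, or if a joint passes its speed limit or range.

## Working session

There is one attempt and no reset: what is moved stays moved. The work goes in short steps, Python scripts to look and compute and a tool call to move; the robot and the scene stay as the last step left them, time stands still between calls to the robot, and variables do not carry over. Pictures are saved under pics/ and viewed, at most 10 in all, crops included, and the job is handed in when it is done.

Besides the shell and the picture viewer there is one more tool, called after "Emit:" as name(argument=value, ...) on one line, values as JSON. jog_arm: Moves the arm, as the interface text tells. Its arguments: {"type":"object","properties":{"rows":{"type":"array"}},"required":["rows"]}

```bash
mkdir -p pics; python3 - <<'E'
from plant import telemetry, cams
import cv2,numpy as np
o=telemetry.get_obs();print({k:np.round(v,3) for k,v in o.items()})
for n in("scene","top"):
    f=cams.grab_frame(n);np.savez(f"{n}0.npz",**f)
    cv2.imwrite(f"pics/{n}0.png",cv2.resize(f["image"][:,:,::-1],(800,600)))
    if "R" in f:print(n,f["camera_matrix"],f["R"],f["t"])
E
```

```text
{'clock': np.float64(0.0), 'joint_pos': array([ 1.258,  0.312,  0.014,  1.513, -0.004,  1.319, -0.027]), 'joint_velocities': array([ 0.   ,  0.   , -0.   ,  0.   , -0.002,  0.002, -0.001]), 'effort': array([ 0.0000e+00, -3.7991e+01,  1.4600e-01, -2.3060e+01,  1.2000e-02,
        1.4000e-02,  0.0000e+00]), 'eef_pos': array([ 0.147, -0.529,  0.225]), 'tcp_rot': array([-0.001,  0.991,  0.135, -0.   ]), 'wrist_force': array([0.464, 0.162, 0.11 ]), 'torque': array([0.006, 0.008, 0.026]), 'finger_force': np.float64(0.0), 'gripper_width': np.float64(0.085)}
scene [[389.24778673   0.         253.31659672]
 [  0.         389.24778673 193.24275823]
 [  0.           0.           1.        ]] [[-0.70540749 -0.70873648 -0.00963716]
 [-0.2982733   0.30915135 -0.9030274 ]
 [ 0.6429878  -0.63412778 -0.42947485]] [0.34574767 0.20421921 0.84969984]
top [[379.72867568   0.         256.48933016]
 [  0.         379.72867568 194.75934526]
 [  0.           0.           1.        ]] [[ 0.01363588 -0.99988977  0.00587477]
 [-0.98839503 -0.01436763 -0.15122444]
 [ 0.15129218 -0.00374451 -0.988482  ]] [-0.05500367  0.50252889  0.94076975]
```

View pics/top0.png

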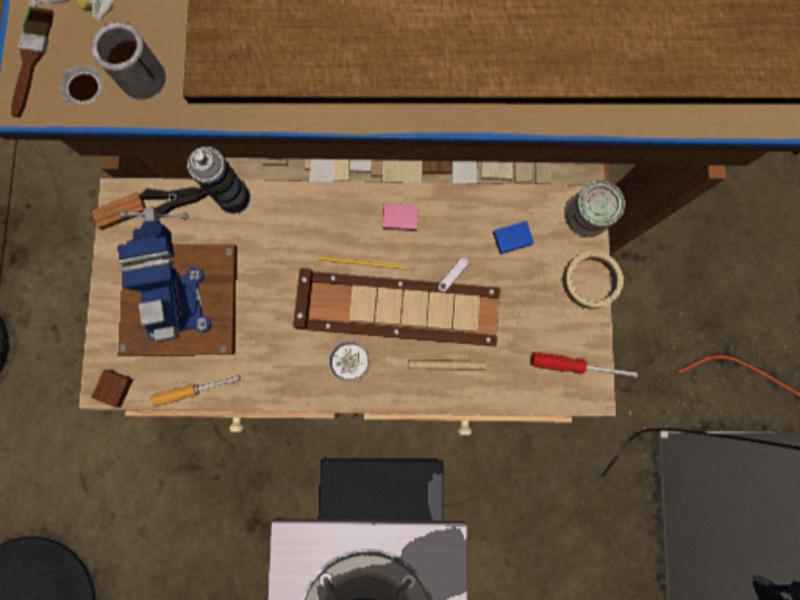

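View pics/scene0.png

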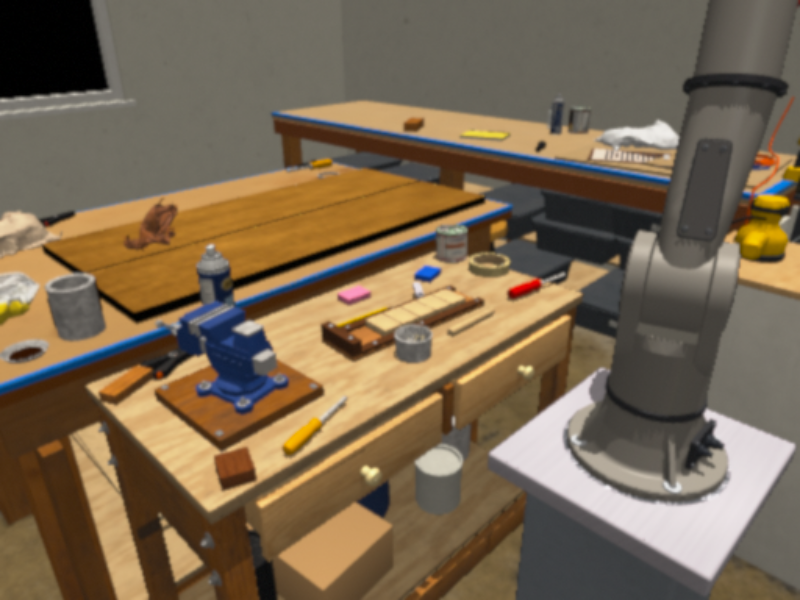

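Candidates for the row in the top view: five tan blanks in the channel (363–466, 300–312), pink block (401,217), blue block (513,237), brown block (112,388). I choose the tan five. The last one, blank_5, is at about (466,312) with the open end on the right. The button is at (453,274), pointing outward.

```bash
cat > h.py <<'E'
import numpy as np,cv2
def ray(f,uv,z):
    uv=np.atleast_2d(np.asarray(uv,float));K,R,t=f["camera_matrix"],f["R"],f["t"]
    d=np.c_[uv,np.ones(len(uv))]@np.linalg.inv(K).T@R
    c=-R.T@t
    return c+d*((z-c[2])/d[:,2])[:,None]
def proj(f,X):
    p=(np.atleast_2d(X)@f["R"].T+f["t"])@f["camera_matrix"].T
    return p[:,:2]/p[:,2:]
E
python3 - <<'E'
from h import *
f=dict(np.load("top0.npz"));im=f["image"]
x0,y0,x1,y1=180,155,330,230
hsv=cv2.cvtColor(im,cv2.COLOR_RGB2HSV)
roi=np.zeros(im.shape[:2],np.uint8);roi[y0:y1,x0:x1]=1
dark=((hsv[...,2]<100)&(hsv[...,1]>60)&(roi>0)).astype(np.uint8)
n,l,s,c=cv2.connectedComponentsWithStats(dark)
print("dark",s.tolist())
cs,_=cv2.findContours(dark,cv2.RETR_EXTERNAL,cv2.CHAIN_APPROX_NONE)
for k in sorted(cs,key=cv2.contourArea)[-4:]:
    P=ray(f,k[:,0,:]+0.0,0.016)[:,:2].astype(np.float32)
    r=cv2.minAreaRect(P);print(cv2.contourArea(k),r,cv2.boxPoints(r).round(4).tolist())
white=((hsv[...,1]<45)&(hsv[...,2]>130)&(roi>0)).astype(np.uint8)
cs,_=cv2.findContours(white,cv2.RETR_EXTERNAL,cv2.CHAIN_APPROX_NONE)
for k in cs:
    if cv2.contourArea(k)<20:continue
    P=ray(f,k[:,0,:],0.0265)[:,:2].astype(np.float32);print("white",k.mean((0,1)),cv2.minAreaRect(P),cv2.boxPoints(cv2.minAreaRect(P)).round(4).tolist())
crop=cv2.resize(im[y0:y1,x0:x1],(800,400),interpolation=cv2.INTER_CUBIC)
cv2.imwrite("pics/crop1.png",crop[:,:,::-1])
E
```

```text
dark [[0, 0, 512, 384, 194792], [317, 155, 2, 2, 4], [318, 158, 2, 2, 3], [319, 161, 2, 1, 2], [323, 161, 1, 1, 1], [326, 160, 1, 1, 1], [328, 160, 1, 1, 1], [188, 172, 130, 49, 1608], [285, 182, 35, 9, 190], [241, 185, 1, 1, 1], [240, 195, 1, 1, 1], [290, 195, 1, 2, 2], [289, 209, 1, 2, 2]]
0.5 ((0.6080690026283264, -0.2135303020477295), (0.003792703151702881, 0.0019464532379060984), 44.36216354370117) [[0.6060000061988831, -0.2142000049352646], [0.6074000000953674, -0.21559999883174896], [0.6100999712944031, -0.21289999783039093], [0.6086999773979187, -0.21150000393390656]]
1.0 ((0.6156142354011536, -0.21024104952812195), (0.0026855086907744408, 0.0028278054669499397), 89.39962768554688) [[0.6141999959945679, -0.21160000562667847], [0.6169999837875366, -0.21160000562667847], [0.6169999837875366, -0.20890000462532043], [0.6141999959945679, -0.20890000462532043]]
164.0 ((0.5326673984527588, -0.16851654648780823), (0.09010549634695053, 0.01736990362405777), 85.307373046875) [[0.5202999711036682, -0.2126999944448471], [0.5375999808311462, -0.21410000324249268], [0.5450000166893005, -0.
[... 276 characters left out ...]
82833862, 0.125900000333786], [0.4645000100135803, 0.13420000672340393]]
white [224.21428571 225.65714286] ((0.4263031780719757, 0.035884417593479156), (0.023194817826151848, 0.054057762026786804), 0.8021721839904785) [[0.41429999470710754, 0.06270000338554382], [0.41510000824928284, 0.008700000122189522], [0.4383000135421753, 0.008999999612569809], [0.4375, 0.06310000270605087]]
white [289.70212766 175.21276596] ((0.558549165725708, -0.13487522304058075), (0.015887008979916573, 0.07040678709745407), 51.030059814453125) [[0.526199996471405, -0.11890000104904175], [0.5809000134468079, -0.1632000058889389], [0.5909000039100647, -0.15080000460147858], [0.5361999869346619, -0.10660000145435333]]
```

View pics/crop1.png

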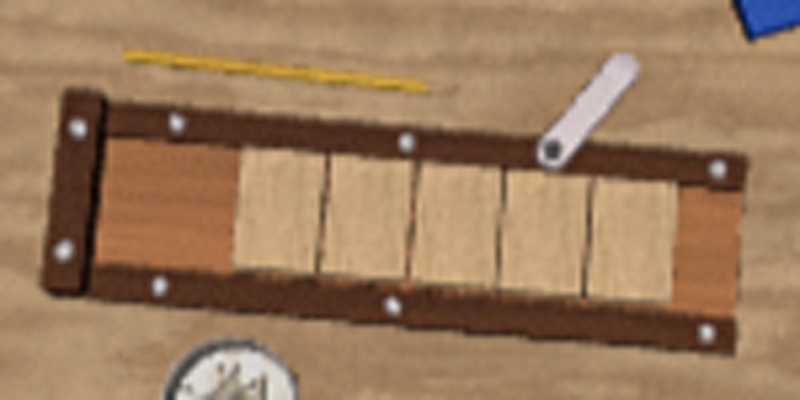

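Top-crop view: the stop is at the left (75,190) and the blanks run 235–675, with the row's rear face at (675,240). There is a button pivot at (552,150), the button tip is at (625,65), and the pencil end is at (440,90). The tan row is confirmed. Jig centre is about (0.502,-0.041), with channel heading 85.4°. Starting the approach.

Emit:
jog_arm(rows=[[[0.4, -0.2, 0], [0, 0, -0.06], 1], [[0.7, -0.4, 0], [0, 0, -0.12], 1], [[1, -0.55, 0], [0, 0, -0.18], 1], [[1, -0.55, 0], [0, 0, -0.23], 1], [[1, -0.55, 0], [0, 0, -0.28], 1]])

```text
clock: 0.72
eef_pos: [0.2701, -0.4093, 0.2255]
tcp_rot: [-0.0, 0.837, 0.547, -0.0]
wrist_force: [-0.4, 0.5, -0.1]
gripper_width: -0.0001
finger_force: 0.0
```

```bash
cat >> h.py <<'E'
from scipy.spatial.transform import Rotation as Ro
PSI=np.deg2rad(85.36);C=np.array([0.5017,-0.0414,0])
J=Ro.from_euler('z',PSI).as_matrix()
G=J@np.diag([1,-1,-1])   # tool x = jig x, tool down
def jig(X):return (np.atleast_2d(X)-C)@J
def tool(o):
    w,x,y,z=o["tcp_rot"];return Ro.from_quat([x,y,z,w]).as_matrix()
def to(o,jx,jy,tipz):
    T=C+J@np.array([jx,jy,0]);T[2]=tipz+0.025
    R=tool(o);d=R.T@(T-o["eef_pos"])
    print("shift shares",(d/.15).round(3),"turn",(Ro.from_matrix(R.T@G).as_rotvec()/np.pi).round(4))
def st(o):print("t",round(float(o["clock"]),2),"jig mm",(jig(o["eef_pos"])[0]*1e3).round(1),"tipz",round((o["eef_pos"][2]-.025)*1e3,1),"F",(J.T@o["wrist_force"]).round(1))
E
python3 - <<'E'
from h import *
from plant import telemetry
f=dict(np.load("top0.npz"))
print("rear",jig(ray(f,[[306.6,200.0]],.024))*1e3)
o=telemetry.get_obs();st(o);to(o,-.165,0,.1)
E
```

```text
rear [[-137.92359028   -2.97116136   24.        ]]
t 0.72 jig mm [-385.5  201.1  225.5] tipz 200.5 F [ 0.4  0.4 -0.1]
shift shares [1.826 0.789 0.67 ] turn [-3.000e-04 -1.000e-04 -1.056e-01]
```

Emit:
jog_arm(rows=[[[0.4, 0.16, 0], [0, 0, -0.055], 1], [[0.7, 0.3, 0], [0, 0, -0.1056], 1], [[1, 0.42, 0.1], [0, 0, -0.1056], 1], [[1, 0.42, 0.2], [0, 0, -0.1056], 1], [[1, 0.42, 0.2], [0, 0, -0.1056], 1]])

```text
clock: 1.35
eef_pos: [0.3866, -0.299, 0.1942]
tcp_rot: [-0.002, 0.738, 0.675, -0.001]
wrist_force: [0.3, -0.1, 0.3]
gripper_width: -0.0003
finger_force: 0.0
```

```bash
python3 - <<'E'
from h import *
from plant import telemetry
o=telemetry.get_obs();st(o);to(o,-.165,0,.1)
E
```

```text
t 1.35 jig mm [-266.    93.9  194.2] tipz 169.2 F [-0.  -0.3  0.3]
shift shares [0.678 0.623 0.46 ] turn [-0.0013 -0.0004 -0.0025]
```

Emit:
jog_arm(rows=[[[0.35, 0.3, 0.2], [0, 0, -0.0025], 1], [[0.65, 0.6, 0.4], [0, 0, -0.0025], 1], [[0.66, 0.61, 0.46], [0.0, 0, -0.0025], 1], [[0.66, 0.61, 0.46], [0, 0, -0.0025], 1], [[0.66, 0.61, 0.46], [0, 0, -0.0025], 1]])

```text
clock: 1.98
eef_pos: [0.4872, -0.2116, 0.1276]
tcp_rot: [0.001, 0.736, 0.676, -0.001]
wrist_force: [-0.0, -0.5, 0.3]
gripper_width: -0.0002
finger_force: 0.0
```

```bash
python3 - <<'E'
from h import *
from plant import telemetry,cams
o=telemetry.get_obs();st(o);to(o,-.165,0,.014)
f=cams.grab_frame("wrist");H=f["hand_eye"]
cv2.imwrite("pics/w1.png",cv2.resize(f["image"][:,:,::-1],(800,600)))
R=tool(o)@H[:3,:3];c=o["eef_pos"]+tool(o)@H[:3,3]
np.savez("w1.npz",image=f["image"],camera_matrix=f["camera_matrix"],R=R.T,t=-R.T@c)
E
```

```text
t 1.98 jig mm [-170.9    0.7  127.6] tipz 102.6 F [-0.5  0.   0.3]
shift shares [0.04  0.005 0.591] turn [-0.      0.0007 -0.0012]
```

View pics/w1.png

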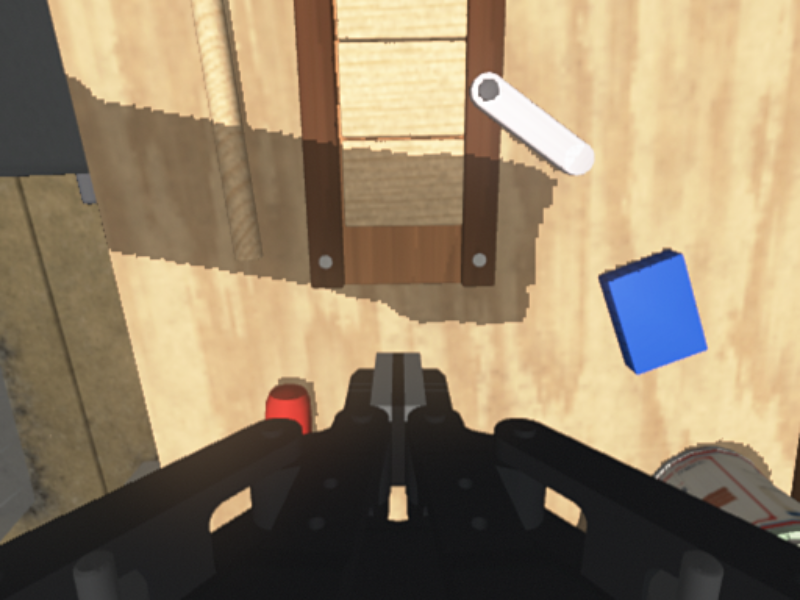

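Wrist view: the jig's open end is at row 286 with rail outer corners (314,286) and (494,284). Blank_5's rear top edge is at row 226, columns 344–462. The button pivot is at (488,90) and its tip at (580,163). The blue look-alike at (655,312) is off to the side.

```bash
python3 - <<'E'
from h import *
f=dict(np.load("w1.npz"))
g=lambda p,z:print(p,(jig(ray(f,np.array(p)*.64,z))*1e3).round(1).tolist())
g([[314,286],[494,284],[299,10],[503,10]],.016)
g([[344,226],[462,226]],.024)
g([[488,90],[576,160]],.0265)
E
```

```text
[[314, 286], [494, 284], [299, 10], [503, 10]] [[-170.7, 46.1, 16.0], [-170.0, -51.4, 16.0], [-36.8, 46.6, 16.0], [-37.2, -49.4, 16.0]]
[[344, 226], [462, 226]] [[-137.2, 27.9, 24.0], [-137.5, -32.1, 24.0]]
[[488, 90], [576, 160]] [[-73.5, -42.0, 26.5], [-105.4, -86.2, 26.5]]
```

Emit:
jog_arm(rows=[[[0.03, 0.01, 0.2], [0, 0, -0.001], 1], [[0.03, 0.01, 0.4], [0, 0, -0.001], 1], [[0.03, 0.01, 0.55], [0, 0, -0.001], 1], [[0.03, 0.01, 0.59], [0, 0, -0.001], 1], [[0.03, 0.01, 0.59], [0, 0, -0.001], 1]])

```text
clock: 2.65
eef_pos: [0.4901, -0.2056, 0.0392]
tcp_rot: [0.001, 0.735, 0.678, -0.0]
wrist_force: [0.2, -0.5, -0.1]
gripper_width: -0.0003
finger_force: 0.0
```

```bash
python3 - <<'E'
from h import *
from plant import telemetry
o=telemetry.get_obs();st(o);to(o,-.075,-.001,.014)
E
```

```text
t 2.65 jig mm [-164.6   -1.7   39.2] tipz 14.2 F [-0.4 -0.2 -0.1]
shift shares [ 0.597 -0.004  0.001] turn [0.0003 0.0003 0.0005]
```

Emit:
jog_arm(rows=[[[0.04, 0, 0], [0, 0, 0], 1], [[0.08, 0, 0], [0, 0, 0], 1], [[0.11, 0, 0], [0, 0, 0], 1], [[0.14, 0, 0], [0, 0, 0], 1], [[0.17, 0, 0], [0, 0, 0], 1]])

```text
clock: 3.28
eef_pos: [0.4921, -0.1784, 0.0384]
tcp_rot: [0.0, 0.734, 0.679, -0.0]
wrist_force: [-0.0, -0.5, 0.8]
gripper_width: 0.0
finger_force: 0.0
```

Emit:
jog_arm(rows=[[[0.03, 0, 0], [0, 0, 0], 1], [[0.06, 0, 0], [0, 0, 0], 1], [[0.09, 0, 0], [0, 0, 0], 1], [[0.12, 0, 0], [0, 0, 0], 1], [[0.15, 0, 0], [0, 0, 0], 1]])

```text
clock: 3.9
eef_pos: [0.4938, -0.1561, 0.0384]
tcp_rot: [-0.0, 0.734, 0.679, 0.0]
wrist_force: [0.6, -0.2, -1.1]
gripper_width: 0.0003
finger_force: 0.0
```

```bash
python3 - <<'E'
from h import *
from plant import telemetry,cams
o=telemetry.get_obs();st(o);to(o,-.071,-.001,.014)
f=cams.grab_frame("wrist")
cv2.imwrite("pics/w2.png",f["image"][:,:,::-1])
E
```

```text
t 3.9 jig mm [-114.9   -1.4   38.4] tipz 13.4 F [-0.1 -0.6 -1.1]
shift shares [ 0.293 -0.002 -0.004] turn [-0.     -0.      0.0011]
```

View pics/w2.png

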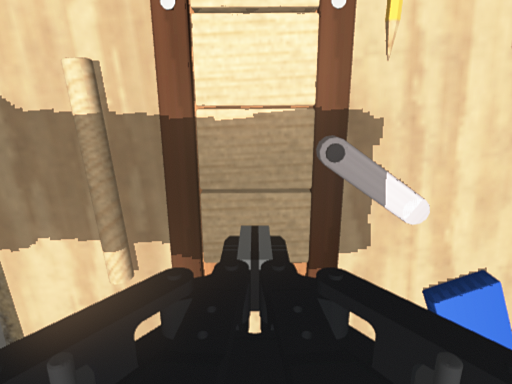

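The wrist view shows the fingertip (255,245) at blank_5's rear edge (row 262) and the row moving straight. The button at (375,180) is untouched.

Emit:
jog_arm(rows=[[[0.03, 0, 0], [0, 0, 0], 1], [[0.06, 0, 0], [0, 0, 0], 1], [[0.09, 0, 0], [0, 0, 0], 1], [[0.12, 0, 0], [0, 0, 0], 1], [[0.15, 0, 0], [0, 0, 0], 1]])

```text
clock: 4.58
eef_pos: [0.4956, -0.1336, 0.0384]
tcp_rot: [0.0, 0.734, 0.679, -0.0]
wrist_force: [0.7, -0.4, -0.3]
gripper_width: -0.0001
finger_force: 0.0
```

Emit:
jog_arm(rows=[[[0.02, 0, 0], [0, 0, 0], 1], [[0.04, 0, 0], [0, 0, 0], 1], [[0.06, 0, 0], [0, 0, 0], 1], [[0.07, 0, 0], [0, 0, 0], 1], [[0.08, 0, 0], [0, 0, 0], 1]])

```text
clock: 5.2
eef_pos: [0.4965, -0.122, 0.0384]
tcp_rot: [0.0, 0.734, 0.679, -0.0]
wrist_force: [0.2, -0.5, 0.4]
gripper_width: 0.0001
finger_force: 0.0
```

```bash
python3 - <<'E'
from h import *
from plant import telemetry,cams
o=telemetry.get_obs();st(o);to(o,-.071,-.001,.014)
E
```

```text
t 5.2 jig mm [-80.7  -1.3  38.4] tipz 13.4 F [-0.5 -0.2  0.4]
shift shares [ 0.065 -0.002 -0.004] turn [-0.      0.      0.0011]
```

Emit:
jog_arm(rows=[[[0.01, 0, 0], [0, 0, 0], 1], [[0.02, 0, 0], [0, 0, 0], 1], [[0.03, 0, 0], [0, 0, 0], 1], [[0.035, 0, 0], [0, 0, 0], 1], [[0.04, 0, 0], [0, 0, 0], 1]])

```text
clock: 5.82
eef_pos: [0.4969, -0.116, 0.0384]
tcp_rot: [-0.0, 0.734, 0.679, -0.0]
wrist_force: [-0.8, -0.1, -0.0]
gripper_width: 0.0004
finger_force: 0.0
```

Emit:
jog_arm(rows=[[[0.004, 0, 0], [0, 0, 0], 1], [[0.008, 0, 0], [0, 0, 0], 1], [[0.012, 0, 0], [0, 0, 0], 1], [[0.016, 0, 0], [0, 0, 0], 1], [[0.02, 0, 0], [0, 0, 0], 1]])

```text
clock: 6.45
eef_pos: [0.4972, -0.1129, 0.0384]
tcp_rot: [0.0, 0.734, 0.679, 0.0]
wrist_force: [-0.3, -0.1, 0.5]
gripper_width: -0.0002
finger_force: 0.0
```

Emit:
jog_arm(rows=[[[0.005, 0, 0], [0, 0, 0], 1], [[0.01, 0, 0], [0, 0, 0], 1], [[0.015, 0, 0], [0, 0, 0], 1], [[0.018, 0, 0], [0, 0, 0], 1], [[0.02, 0, 0], [0, 0, 0], 1]])

```text
clock: 7.08
eef_pos: [0.4974, -0.11, 0.0384]
tcp_rot: [0.0, 0.734, 0.679, -0.0]
wrist_force: [0.9, -0.0, 0.4]
gripper_width: -0.0003
finger_force: 0.0
```

```bash
python3 - <<'E'
from h import *
from plant import telemetry,cams
o=telemetry.get_obs();st(o)
a=cams.grab_frame("wrist")["image"][:,:,::-1];b=cams.grab_frame("top")["image"][155:230,180:330,::-1]
cv2.imwrite("pics/w3.png",np.vstack([cv2.resize(a[:300],(512,300)),cv2.resize(b,(512,256),interpolation=cv2.INTER_CUBIC)]))
E
```

```text
t 7.08 jig mm [-68.7  -1.3  38.4] tipz 13.4 F [ 0.1 -0.9  0.4]
```

View pics/w3.png

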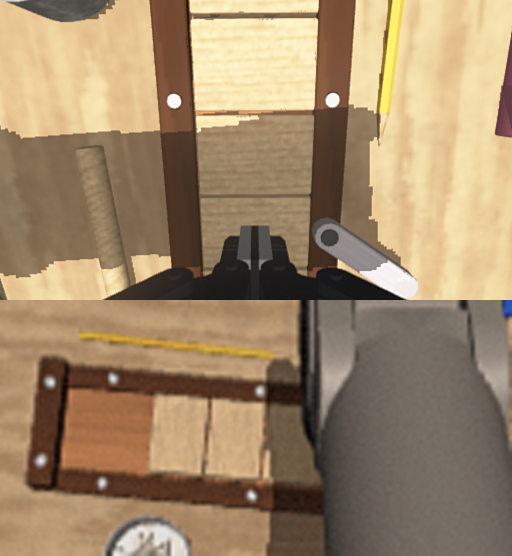

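Picture w3 shows blank_1's front edge still at crop column 150, as at the start. The empty floor (60–150) is unchanged, so I need to check whether the row really moved, using numbers and a side view.

```bash
python3 - <<'E'
from h import *
from plant import telemetry,cams
o=telemetry.get_obs();st(o)
f=cams.grab_frame("wrist");H=f["hand_eye"];im=f["image"]
R=tool(o)@H[:3,:3];c=o["eef_pos"]+tool(o)@H[:3,3]
f.update(R=R.T,t=-R.T@c)
W=lambda a,b,z:C+J@np.array([a,b,z])
for a in(-.138,-.095,-.058,-.053,-.011,.031):print(a,proj(f,W(a,0.025,.024)).round(0))
print("tip",proj(f,o["eef_pos"]+tool(o)@np.array([0,0,.025])),proj(f,o["eef_pos"]+tool(o)@np.array([0.011,0,.025])))
print("cam jig",jig(c)*1e3)
s=cams.grab_frame("scene");print(proj(s,W(-.06,0,.03)))
u,v=proj(s,W(-.03,0,.03))[0].astype(int)
a=cv2.resize(s["image"][v-38:v+37,u-50:u+50,::-1],(800,600),interpolation=cv2.INTER_CUBIC)
cv2.imwrite("pics/s4.png",a)
E
```

```text
t 7.17 jig mm [-68.7  -1.3  38.4] tipz 13.4 F [-0.9  0.1 -0.5]
-0.138 [[211. 333.]]
-0.095 [[209. 269.]]
-0.058 [[206. 208.]]
-0.053 [[206. 199.]]
-0.011 [[203. 119.]]
0.031 [[199.  28.]]
tip [[254.58070533 219.83290034]] [[254.57035239 201.83017953]]
cam jig [[ -2.73222416  -1.04559603 186.70650886]]
[[274.59152405 192.49174132]]
```

View pics/s4.png

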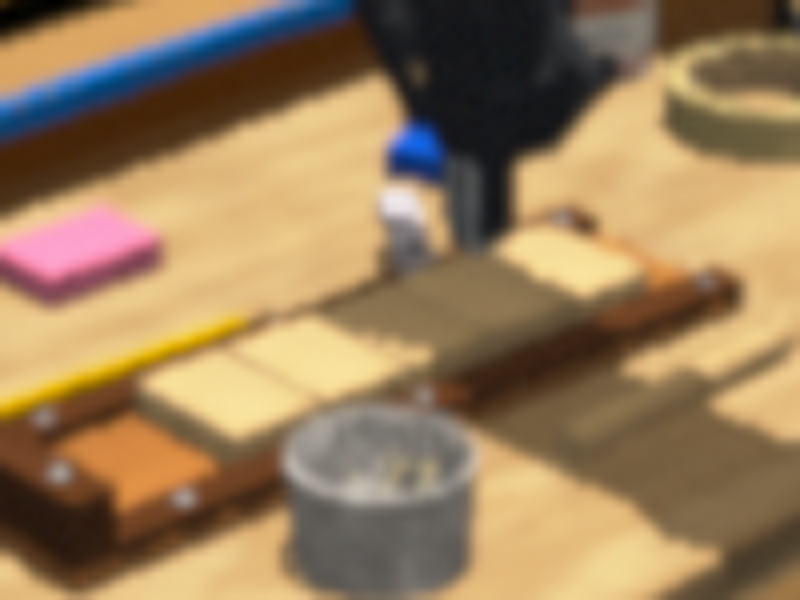

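Scene crop: all five blanks sit unmoved (front of blank_1 at (140,400), blank_5 at (570,262)), and the finger's bottom (470,250) hovers over the row. The fingertip is higher than I assumed, so I'll triangulate it.

```bash
python3 - <<'E'
from h import *
from plant import telemetry,cams
o=telemetry.get_obs();st(o);print(o["gripper_width"],o["tcp_rot"])
f=cams.grab_frame("wrist");H=f["hand_eye"];print(H.round(4))
R=tool(o)@H[:3,:3];c=o["eef_pos"]+tool(o)@H[:3,3]
f.update(R=R.T,t=-R.T@c)
s=cams.grab_frame("scene")
W=lambda a,b,z:C+J@np.array([a,b,z])
u,v=proj(s,W(-.03,0,.03))[0].astype(int)
p=np.array([u-50+472/8,v-38+248/8]);print("scene px",p)
for z in(.0134,.024,.03,.04,.05):print(z,"wrist(255,226)->",(jig(ray(f,[[255,226]],z))*1e3).round(1),"scene->",(jig(ray(s,[p],z))*1e3).round(1),"exp scene px",((proj(s,W(-.0687,-.0013,z))-[u-50,v-38])*8).round())
for q in[(140,400),(240,445),(570,300),(645,265)]:
  print("blank corner",q,(jig(ray(s,[[u-50+q[0]/8,v-38+q[1]/8]],.024))*1e3).round(1))
E
```

```text
t 7.28 jig mm [-68.8  -1.3  38.4] tipz 13.4 F [0.2 0.3 1. ]
-0.00018421143334003013 [ 9.34566109e-06  7.33988355e-01  6.79162052e-01 -3.62906703e-05]
[[-8.000e-04 -9.648e-01 -2.629e-01  6.590e-02]
 [ 1.000e+00 -6.000e-04 -7.000e-04 -0.000e+00]
 [ 5.000e-04 -2.629e-01  9.648e-01 -1.483e-01]
 [ 0.000e+00  0.000e+00  0.000e+00  1.000e+00]]
scene px [276. 188.]
0.0134 wrist(255,226)-> [[-72.6  -1.5  13.4]] scene-> [[-111.4  -47.8   13.4]] exp scene px [[474. 315.]]
0.024 wrist(255,226)-> [[-68.3  -1.5  24. ]] scene-> [[-95.5 -31.1  24. ]] exp scene px [[474. 290.]]
0.03 wrist(255,226)-> [[-65.9  -1.5  30. ]] scene-> [[-86.4 -21.7  30. ]] exp scene px [[475. 277.]]
0.04 wrist(255,226)-> [[-61.9  -1.4  40. ]] scene-> [[-71.4  -5.9  40. ]] exp scene px [[475. 254.]]
0.05 wrist(255,226)-> [[-57.9  -1.4  50. ]] scene-> [[-56.4   9.9  50. ]] exp scene px [[475. 230.]]
blank corner (140, 400) [[ 88.1 -14.2  24. ]]
blank corner (240, 445) [[82.5 37.1 24. ]]
blank corner (570, 300) [[-90.8  29.8  24. ]]
blank corner (645, 265) [[-136.2   26.6   24. ]]
```

Emit:
jog_arm(rows=[[[0, 0, -0.15], [0, 0, 0], 1], [[-0.2, 0, -0.2], [0, 0, 0], 1], [[-0.45, 0, -0.2], [0, 0, 0], 1], [[-0.65, 0, -0.2], [0, 0, 0], 1], [[-0.65, 0, -0.2], [0, 0, 0], 1]])

```text
clock: 8.0
eef_pos: [0.489, -0.211, 0.0682]
tcp_rot: [0.001, 0.736, 0.677, -0.001]
wrist_force: [0.1, -0.4, -0.6]
gripper_width: 0.0002
finger_force: 0.0
```

```bash
python3 - <<'E'
from h import *
from plant import telemetry,cams
o=telemetry.get_obs();st(o)
s=cams.grab_frame("scene");w=cams.grab_frame("wrist")
e=o["eef_pos"];q=proj(s,[e,e-[0,0,.025],e+[0,0,.048]])
u,v=q[0].astype(int)
print("tcp,tip,body px in crop",((q-[u-40,v-30])*10).round())
a=cv2.resize(s["image"][v-30:v+30,u-40:u+40,::-1],(400,300),interpolation=cv2.INTER_CUBIC)
b=cv2.resize(w["image"][210:285,205:305,::-1],(400,300),interpolation=cv2.INTER_CUBIC)
cv2.imwrite("pics/t5.png",np.hstack([a,b]))
E
```

```text
t 8.0 jig mm [-170.1   -1.    68.2] tipz 43.2 F [-0.4 -0.2 -0.6]
tcp,tip,body px in crop [[403. 302.]
 [399. 373.]
 [409. 164.]]
```

View pics/t5.png

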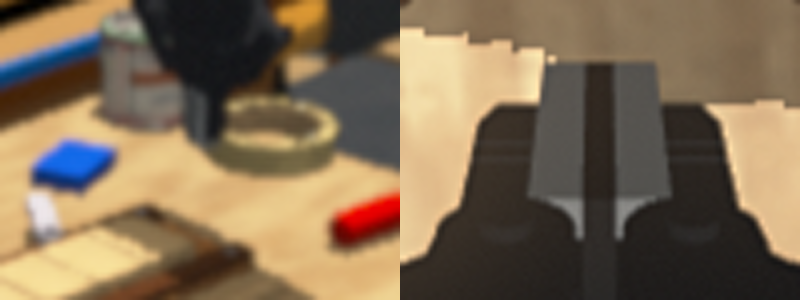

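The finger bottom appears at (205,143) in the left half, above the predicted TCP pixel (201,151). The real tip is about 4 mm behind the TCP, not 25 mm ahead. I'll find the floor height by a slow touch behind the row.

Emit:
jog_arm(rows=[[[0.01, 0, 0.1], [0, 0, 0], 1], [[0.02, 0, 0.2], [0, 0, 0], 1], [[0.03, 0, 0.26], [0, 0, 0], 1], [[0.03, 0, 0.3], [0, 0, 0], 1], [[0.03, 0, 0.32], [0, 0, 0], 1]])

```text
clock: 8.72
eef_pos: [0.4902, -0.2026, 0.02]
tcp_rot: [-0.0, 0.734, 0.679, -0.0]
wrist_force: [0.1, 0.8, 0.1]
gripper_width: 0.0004
finger_force: 0.0
```

Emit:
jog_arm(rows=[[[0, 0, 0.01], [0, 0, 0], 1], [[0, 0, 0.02], [0, 0, 0], 1], [[0, 0, 0.03], [0, 0, 0], 1], [[0, 0, 0.035], [0, 0, 0], 1], [[0, 0, 0.04], [0, 0, 0], 1]])

```text
clock: 9.35
eef_pos: [0.4902, -0.2028, 0.0144]
tcp_rot: [0.0, 0.734, 0.679, 0.0]
wrist_force: [0.0, 0.3, 1.5]
gripper_width: 0.0002
finger_force: 0.0
```

Emit:
jog_arm(rows=[[[0, 0, 0.006], [0, 0, 0], 1], [[0, 0, 0.012], [0, 0, 0], 1], [[0, 0, 0.018], [0, 0, 0], 1], [[0, 0, 0.024], [0, 0, 0], 1], [[0, 0, 0.03], [0, 0, 0], 1]])

```text
clock: 9.98
eef_pos: [0.4902, -0.2027, 0.0098]
tcp_rot: [-0.0, 0.734, 0.679, -0.0]
wrist_force: [-0.4, -0.1, -0.2]
gripper_width: 0.0001
finger_force: 0.0
```

Emit:
jog_arm(rows=[[[0, 0, 0.005], [0, 0, 0], 1], [[0, 0, 0.01], [0, 0, 0], 1], [[0, 0, 0.013], [0, 0, 0], 1], [[0, 0, 0.016], [0, 0, 0], 1], [[0, 0, 0.02], [0, 0, 0], 1]])

```text
clock: 10.6
eef_pos: [0.4903, -0.2028, 0.0069]
tcp_rot: [0.0, 0.734, 0.679, 0.0]
wrist_force: [1.1, -0.5, -0.6]
gripper_width: 0.0003
finger_force: 0.0
```

Emit:
jog_arm(rows=[[[0, 0, 0.005], [0, 0, 0], 1], [[0, 0, 0.01], [0, 0, 0], 1], [[0, 0, 0.013], [0, 0, 0], 1], [[0, 0, 0.016], [0, 0, 0], 1], [[0, 0, 0.02], [0, 0, 0], 1]])

```text
clock: 11.22
eef_pos: [0.4902, -0.2027, 0.0039]
tcp_rot: [0.0, 0.734, 0.679, -0.0]
wrist_force: [0.2, -0.1, -0.6]
gripper_width: -0.0004
finger_force: 0.0
```

```bash
python3 - <<'E'
from h import *
from plant import telemetry,cams
o=telemetry.get_obs();st(o);print(o["wrist_force"],o["joint_pos"].round(3))
s=cams.grab_frame("scene")
e=o["eef_pos"];q=proj(s,[e,e+[0,0,.005]])
u,v=q[0].astype(int)
print((q-[u-40,v-30])*10)
cv2.imwrite("pics/t6.png",cv2.resize(s["image"][v-30:v+30,u-40:u+40,::-1],(800,600),interpolation=cv2.INTER_CUBIC))
E
```

```text
t 11.22 jig mm [-161.7   -1.6    3.9] tipz -21.1 F [-0.1 -0.2 -0.6]
[ 0.17952589 -0.07543491 -0.58746321] [ 0.636  0.536 -0.366  1.821  0.25   0.83   0.069]
[[405.81170115 307.84795869]
 [406.38666083 294.17912531]]
```

View pics/t6.png

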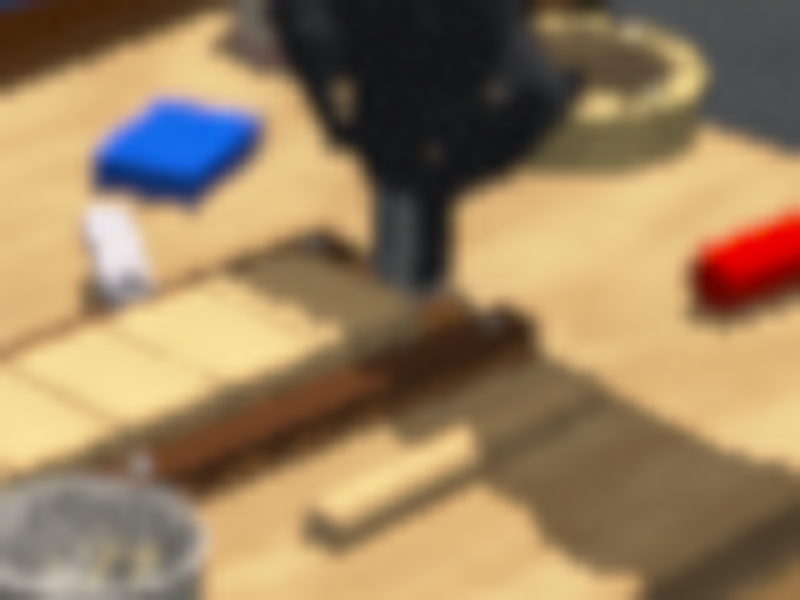

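The finger now ends just above the channel floor behind blank_5, at (415,292). So the tip height is about TCP + 5.5 mm. I'll raise 3 mm and push.

Emit:
jog_arm(rows=[[[0, 0, -0.02], [0, 0, 0], 1], [[0.03, 0, -0.02], [0, 0, 0], 1], [[0.06, 0, -0.02], [0, 0, 0], 1], [[0.09, 0, -0.02], [0, 0, 0], 1], [[0.12, 0, -0.02], [0, 0, 0], 1]])

```text
clock: 11.9
eef_pos: [0.4916, -0.1846, 0.0069]
tcp_rot: [0.0, 0.734, 0.679, -0.0]
wrist_force: [-0.1, -0.7, 0.0]
gripper_width: 0.0002
finger_force: 0.4
```

Emit:
jog_arm(rows=[[[0.03, 0, 0], [0, 0, 0], 1], [[0.06, 0, 0], [0, 0, 0], 1], [[0.09, 0, 0], [0, 0, 0], 1], [[0.11, 0, 0], [0, 0, 0], 1], [[0.13, 0, 0], [0, 0, 0], 1]])

```text
clock: 12.52
eef_pos: [0.4931, -0.1652, 0.0069]
tcp_rot: [0.0, 0.734, 0.679, -0.0]
wrist_force: [-0.1, -1.8, -0.4]
gripper_width: 0.0001
finger_force: 0.6
```

```bash
cat >> h.py <<'E'
def front(f):
    # blank_1 front edge along channel at z=.024, several y
    x=np.arange(-.14,.16,.0005);r=[]
    for y in(-.015,0,.015):
        P=np.array([C+J@np.array([a,y,.024]) for a in x])
        uv=proj(f,P).astype(np.float32)
        c=cv2.remap(f["image"],uv[:,:1],uv[:,1:],cv2.INTER_LINEAR)[:,0].astype(float)
        g=cv2.GaussianBlur(c[:,1]-0.0,(1,9),0)[:,0]; k=(x>.05)&(x<.145)
        d=np.gradient(g);i=np.where(k)[0][np.argmin(d[k])];r.append((round(x[i]*1e3,1),round(d[i],1)))
    return r
E
python3 - <<'E'
from h import *
from plant import telemetry,cams
o=telemetry.get_obs();st(o)
print("before",front(dict(np.load("top0.npz"))));print("now",front(cams.grab_frame("top")))
E
```

```text
t 12.53 jig mm [-124.1   -1.4    6.9] tipz -18.1 F [-1.8 -0.  -0.4]
before [(np.float64(79.0), np.float64(-12.0)), (np.float64(144.5), np.float64(-6.3)), (np.float64(78.5), np.float64(-9.3))]
now [(np.float64(95.5), np.float64(-8.7)), (np.float64(96.0), np.float64(-11.6)), (np.float64(96.5), np.float64(-7.2))]
```

Emit:
jog_arm(rows=[[[0.03, 0, 0], [0, 0, 0], 1], [[0.06, 0, 0], [0, 0, 0], 1], [[0.09, 0, 0], [0, 0, 0], 1], [[0.12, 0, 0], [0, 0, 0], 1], [[0.15, 0, 0], [0, 0, 0], 1]])

```text
clock: 13.2
eef_pos: [0.4948, -0.1425, 0.0069]
tcp_rot: [-0.0, 0.734, 0.679, -0.0]
wrist_force: [-0.2, -1.0, -0.2]
gripper_width: -0.0001
finger_force: 0.6
```

Emit:
jog_arm(rows=[[[0.03, 0, 0], [0, 0, 0], 1], [[0.06, 0, 0], [0, 0, 0], 1], [[0.085, 0, 0], [0, 0, 0], 1], [[0.105, 0, 0], [0, 0, 0], 1], [[0.12, 0, 0], [0, 0, 0], 1]])

```text
clock: 13.82
eef_pos: [0.4962, -0.1247, 0.0069]
tcp_rot: [-0.0, 0.734, 0.679, -0.0]
wrist_force: [0.3, -0.6, 0.5]
gripper_width: 0.0
finger_force: 0.6
```

```bash
python3 - <<'E'
from h import *
from plant import telemetry,cams
o=telemetry.get_obs();st(o)
print("now",front(cams.grab_frame("top")))
E
```

```text
t 13.82 jig mm [-83.5  -1.3   6.9] tipz -18.1 F [-0.5 -0.3  0.5]
now [(np.float64(137.0), np.float64(-10.0)), (np.float64(135.5), np.float64(-8.2)), (np.float64(136.5), np.float64(-11.4))]
```

Emit:
jog_arm(rows=[[[0.015, 0, 0], [0, 0, 0], 1], [[0.03, 0, 0], [0, 0, 0], 1], [[0.045, 0, 0], [0, 0, 0], 1], [[0.055, 0, 0], [0, 0, 0], 1], [[0.06, 0, 0], [0, 0, 0], 1]])

```text
clock: 14.5
eef_pos: [0.4969, -0.1158, 0.0069]
tcp_rot: [-0.0, 0.734, 0.679, -0.0]
wrist_force: [0.7, -1.3, 0.1]
gripper_width: -0.0
finger_force: 0.6
```

Emit:
jog_arm(rows=[[[0.005, 0, 0], [0, 0, 0], 1], [[0.01, 0, 0], [0, 0, 0], 1], [[0.013, 0, 0], [0, 0, 0], 1], [[0.016, 0, 0], [0, 0, 0], 1], [[0.02, 0, 0], [0, 0, 0], 1]])

```text
clock: 15.12
eef_pos: [0.4971, -0.1135, 0.0069]
tcp_rot: [0.0, 0.734, 0.679, -0.0]
wrist_force: [0.1, -2.1, -0.5]
gripper_width: 0.0002
finger_force: 1.3
```

Emit:
jog_arm(rows=[[[0.003, 0, 0], [0, 0, 0], 1], [[0.006, 0, 0], [0, 0, 0], 1], [[0.009, 0, 0], [0, 0, 0], 1], [[0.01, 0, 0], [0, 0, 0], 1], [[0.01, 0, 0], [0, 0, 0], 1]])

```text
clock: 15.75
eef_pos: [0.4972, -0.1134, 0.0069]
tcp_rot: [0.001, 0.734, 0.679, -0.001]
wrist_force: [0.2, -6.3, 0.2]
gripper_width: -0.0001
finger_force: 2.8
```

```bash
python3 - <<'E'
from h import *
from plant import telemetry,cams
o=telemetry.get_obs();st(o);print(o["finger_force"])
print("now",front(cams.grab_frame("top")))
E
```

```text
t 15.75 jig mm [-72.1  -1.4   6.9] tipz -18.1 F [-6.3 -0.7  0.2]
2.7971553057432175
now [(np.float64(63.0), np.float64(-7.8)), (np.float64(144.5), np.float64(-3.0)), (np.float64(104.5), np.float64(-6.2))]
```

Emit:
jog_arm(rows=[[[0.005, 0, 0], [0, 0, 0], 1], [[0.01, 0, 0], [0, 0, 0], 1], [[0.01, 0, 0], [0, 0, 0], 1], [[0.01, 0, 0], [0, 0, 0], 1], [[0.01, 0, 0], [0, 0, 0], 1]])

```text
clock: 16.42
eef_pos: [0.4974, -0.1134, 0.007]
tcp_rot: [0.002, 0.735, 0.678, -0.001]
wrist_force: [-0.8, -6.8, -0.7]
gripper_width: 0.0002
finger_force: 3.8
```

Emit:
jog_arm(rows=[[[-0.03, 0, 0], [0, 0, 0], 1], [[-0.1, 0, 0], [0, 0, 0], 1], [[-0.3, 0, 0], [0, 0, 0], 1], [[-0.5, 0, -0.2], [0, 0, 0], 1], [[-0.6, 0, -0.5], [0, 0, 0], 1]])

```text
clock: 17.05
eef_pos: [0.4885, -0.2009, 0.0811]
tcp_rot: [-0.002, 0.735, 0.678, -0.001]
wrist_force: [1.4, 0.2, 0.1]
gripper_width: 0.0
finger_force: 0.0
```

```bash
python3 - <<'E'
from h import *
from plant import telemetry,cams
o=telemetry.get_obs();st(o)
f=cams.grab_frame("wrist");H=f["hand_eye"]
R=tool(o)@H[:3,:3];c=o["eef_pos"]+tool(o)@H[:3,3];f.update(R=R.T,t=-R.T@c)
t=cams.grab_frame("top")
# rectified strips: jig x -170..170 at 2px/mm, y 60..-100, plane z=.024
def rect(f,z=.024):
    X,Y=np.meshgrid(np.arange(-180,172,.5)/1e3,np.arange(60,-110,-.5)/1e3)
    P=C+np.stack([X.ravel(),Y.ravel(),0*X.ravel()+z],1)@J.T
    uv=proj(f,P).astype(np.float32).reshape(*X.shape,2)
    return cv2.remap(f["image"],uv[...,0],uv[...,1],cv2.INTER_LINEAR)[:,:,::-1]
a=rect(t);b=rect(f)
cv2.imwrite("pics/r7.png",cv2.resize(np.vstack([a[:290],b[:290]]),(704,580)))
print(a.shape)
E
```

```text
t 17.05 jig mm [-160.     0.2   81.1] tipz 56.1 F [ 0.4 -1.4  0.1]
(340, 704, 3)
```

View pics/r7.png

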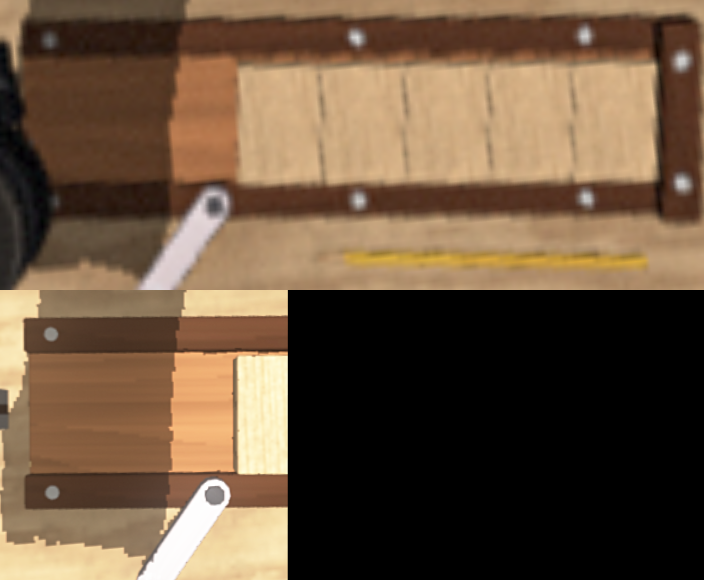

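Rectified views (2 px/mm): the row is tight against the stop, with its rear edge at column 237 (jig x about -61.5 mm), front at 657 and all joints closed. The button is still open, with its pivot at (214,205) (jig about -73, -42). Next, the button.

Emit:
jog_arm(rows=[[[0.1, 0.2, 0], [0, 0, 0], 1], [[0.3, 0.45, 0], [0, 0, 0], 1], [[0.5, 0.67, 0], [0, 0, 0], 1], [[0.587, 0.67, 0], [0, 0, 0], 1], [[0.587, 0.67, 0], [0, 0, 0], 1]])

```text
clock: 17.77
eef_pos: [0.5965, -0.1173, 0.081]
tcp_rot: [-0.001, 0.733, 0.68, -0.0]
wrist_force: [0.8, -0.4, 0.2]
gripper_width: -0.0002
finger_force: 0.0
```

```bash
python3 - <<'E'
from h import *
from plant import telemetry
o=telemetry.get_obs();st(o);to(o,-.072,-.100,.014-.025)
E
```

```text
t 17.77 jig mm [ -68.  -100.6   81. ] tipz 56.0 F [-0.3 -0.8  0.2]
shift shares [-0.027 -0.003  0.447] turn [-0.0008 -0.0005  0.0022]
```

Emit:
jog_arm(rows=[[[-0.01, 0, 0.15], [0, 0, 0], 1], [[-0.01, 0, 0.3], [0, 0, 0], 1], [[-0.01, 0, 0.4], [0, 0, 0], 1], [[-0.01, 0, 0.44], [0, 0, 0], 1], [[-0.01, 0, 0.44], [0, 0, 0], 1]])

```text
clock: 18.4
eef_pos: [0.5971, -0.1216, 0.0159]
tcp_rot: [-0.0, 0.734, 0.679, -0.0]
wrist_force: [0.8, -0.6, 0.2]
gripper_width: -0.0
finger_force: 0.0
```

```bash
cat >> h.py <<'E'
def path(o,ths,r=.042):
    e=jig(o["eef_pos"])[0];p=np.array([-.073,-.042])
    for th in ths:
        d=np.array([-np.cos(th),np.sin(th)]);m=np.array([np.sin(th),np.cos(th)])
        c=p+r*d-m*(.008+.011*abs(m[0])+.012*abs(m[1]))
        s=(c-e[:2])/.15;print(th,"c",(c*1e3).round(),"share x,y",s[0].round(3),(-s[1]).round(3))
E
python3 - <<'E'
from h import *
from plant import telemetry
o=telemetry.get_obs();st(o);to(o,-.072,-.100,.014-.025);path(o,(-.9,-.7,-.5,-.3,-.1,.1,.3,.5,.7,.9,1.1,1.3,1.5))
E
```

```text
t 18.4 jig mm [ -72.3 -101.5   15.9] tipz -9.1 F [-0.5 -0.9  0.2]
shift shares [ 0.002 -0.01   0.012] turn [-0.0001  0.0001  0.0009]
-0.9 c [-80. -90.] share x,y -0.053 -0.078
-0.7 c [-89. -88.] share x,y -0.115 -0.093
-0.5 c [-98. -83.] share x,y -0.175 -0.123
-0.3 c [-106.  -76.] share x,y -0.228 -0.17
-0.1 c [-113.  -67.] share x,y -0.269 -0.229
0.1 c [-117.  -59.] share x,y -0.297 -0.285
0.3 c [-120.  -51.] share x,y -0.317 -0.335
0.5 c [-121.  -43.] share x,y -0.327 -0.392
0.7 c [-121.  -34.] share x,y -0.323 -0.454
0.9 c [-118.  -24.] share x,y -0.305 -0.516
1.1 c [-113.  -15.] share x,y -0.27 -0.576
1.3 c [-105.   -7.] share x,y -0.22 -0.628
1.5 c [-96.  -2.] share x,y -0.156 -0.667
```

Emit:
jog_arm(rows=[[[-0.055, -0.08, 0.01], [0, 0, 0], 1], [[-0.115, -0.095, 0.01], [0, 0, 0], 1], [[-0.175, -0.125, 0.01], [0, 0, 0], 1], [[-0.23, -0.17, 0.01], [0, 0, 0], 1], [[-0.27, -0.23, 0.01], [0, 0, 0], 1]])

```text
clock: 19.02
eef_pos: [0.5598, -0.1597, 0.0148]
tcp_rot: [0.0, 0.734, 0.679, 0.0]
wrist_force: [1.4, 1.0, 2.1]
gripper_width: 0.0001
finger_force: 0.8
```

```bash
cat >> h.py <<'E'
def button(o,cams):
    f=cams.grab_frame("wrist");H=f["hand_eye"]
    R=tool(o)@H[:3,:3];c=o["eef_pos"]+tool(o)@H[:3,3];f.update(R=R.T,t=-R.T@c)
    h=cv2.cvtColor(f["image"],cv2.COLOR_RGB2HSV)
    # unsaturated pixels on a ring round the pivot, z=.0265
    for r in(.03,.04,.05,.058):
        th=np.arange(-1.3,1.75,.02)
        P=np.array([C+J@np.array([-.073-r*np.cos(a),-.042+r*np.sin(a),.0265]) for a in th])
        uv=proj(f,P).round().astype(int)
        ok=(uv[:,0]>=0)&(uv[:,0]<512)&(uv[:,1]>=0)&(uv[:,1]<384);uv=np.clip(uv,0,[511,383])
        v=h[uv[:,1],uv[:,0]];k=ok&(v[:,1]<40)&(v[:,2]>90)
        print("r",r,"n",k.sum(),"th",th[k].mean().round(2) if k.any() else None,"seen",ok.sum())
E
python3 - <<'E'
from h import *
from plant import telemetry,cams
o=telemetry.get_obs();st(o);button(o,cams);path(o,(.1,.3,.5,.7,.9,1.1,1.3,1.5))
E
```

```text
t 19.02 jig mm [-113.2  -67.5   14.8] tipz -10.2 F [ 1.1 -1.4  2.1]
r 0.03 n 28 th -0.21 seen 153
r 0.04 n 13 th -0.14 seen 153
r 0.05 n 4 th -0.16 seen 153
r 0.058 n 1 th -0.5 seen 153
0.1 c [-117.  -59.] share x,y -0.024 -0.058
0.3 c [-120.  -51.] share x,y -0.044 -0.108
0.5 c [-121.  -43.] share x,y -0.054 -0.165
0.7 c [-121.  -34.] share x,y -0.05 -0.226
0.9 c [-118.  -24.] share x,y -0.032 -0.289
1.1 c [-113.  -15.] share x,y 0.003 -0.349
1.3 c [-105.   -7.] share x,y 0.053 -0.401
1.5 c [-96.  -2.] share x,y 0.117 -0.44
```

The button is following (about -0.15 rad). Continuing the arc.

Emit:
jog_arm(rows=[[[-0.025, -0.06, 0], [0, 0, 0], 1], [[-0.045, -0.11, 0], [0, 0, 0], 1], [[-0.055, -0.165, 0], [0, 0, 0], 1], [[-0.05, -0.225, 0], [0, 0, 0], 1], [[-0.03, -0.29, 0], [0, 0, 0], 1]])

```text
clock: 19.7
eef_pos: [0.5156, -0.1605, 0.0144]
tcp_rot: [0.0, 0.734, 0.679, -0.0]
wrist_force: [1.3, 0.8, 0.8]
gripper_width: 0.0002
finger_force: 0.9
```

```bash
python3 - <<'E'
from h import *
from plant import telemetry,cams
o=telemetry.get_obs();st(o);button(o,cams);path(o,(.9,1.0,1.1,1.2,1.3,1.4,1.5,1.57))
E
```

```text
t 19.7 jig mm [-117.5  -23.5   14.4] tipz -10.6 F [ 0.9 -1.2  0.8]
r 0.03 n 28 th 0.83 seen 153
r 0.04 n 20 th 0.83 seen 153
r 0.05 n 16 th 0.83 seen 153
r 0.058 n 12 th 0.83 seen 153
0.9 c [-118.  -24.] share x,y -0.003 0.004
1.0 c [-116.  -19.] share x,y 0.013 -0.027
1.1 c [-113.  -15.] share x,y 0.032 -0.056
1.2 c [-109.  -11.] share x,y 0.055 -0.083
1.3 c [-105.   -7.] share x,y 0.082 -0.107
1.4 c [-101.   -4.] share x,y 0.112 -0.129
1.5 c [-96.  -2.] share x,y 0.145 -0.146
1.57 c [-92.  -0.] share x,y 0.17 -0.156
```

Emit:
jog_arm(rows=[[[0.03, -0.055, 0], [0, 0, 0], 1], [[0.08, -0.105, 0], [0, 0, 0], 1], [[0.11, -0.13, 0], [0, 0, 0], 1], [[0.13, -0.14, 0], [0, 0, 0], 1], [[0.145, -0.146, 0], [0, 0, 0], 1]])

```text
clock: 20.38
eef_pos: [0.4956, -0.1365, 0.0142]
tcp_rot: [-0.0, 0.734, 0.679, -0.0]
wrist_force: [0.3, -0.5, 0.1]
gripper_width: 0.0001
finger_force: 0.3
```

Emit:
jog_arm(rows=[[[0.006, -0.002, 0], [0, 0, 0], 1], [[0.012, -0.004, 0], [0, 0, 0], 1], [[0.018, -0.006, 0], [0, 0, 0], 1], [[0.022, -0.008, 0], [0, 0, 0], 1], [[0.025, -0.01, 0], [0, 0, 0], 1]])

```text
clock: 21.0
eef_pos: [0.4949, -0.1328, 0.0145]
tcp_rot: [0.0, 0.734, 0.679, 0.0]
wrist_force: [0.4, -1.2, -0.4]
gripper_width: -0.0
finger_force: 0.4
```

```bash
python3 - <<'E'
from h import *
from plant import telemetry,cams
o=telemetry.get_obs();st(o);button(o,cams)
E
```

```text
t 21.0 jig mm [-91.7  -0.7  14.5] tipz -10.5 F [-1.2 -0.5 -0.4]
r 0.03 n 21 th 1.54 seen 153
r 0.04 n 19 th 1.56 seen 153
r 0.05 n 16 th 1.59 seen 153
r 0.058 n 13 th 1.58 seen 153
```

Button at about 1.56 rad. Backing off and up.

Emit:
jog_arm(rows=[[[-0.05, 0, 0], [0, 0, 0], 1], [[-0.15, 0, -0.05], [0, 0, 0], 1], [[-0.3, 0, -0.3], [0, 0, 0], 1], [[-0.45, 0, -0.6], [0, 0, 0], 1], [[-0.6, 0, -0.8], [0, 0, 0], 1]])

```text
clock: 21.68
eef_pos: [0.4882, -0.2249, 0.1372]
tcp_rot: [0.002, 0.734, 0.679, 0.0]
wrist_force: [0.4, -0.5, -0.8]
gripper_width: -0.0003
finger_force: 0.0
```

Emit:
jog_arm(rows=[[[-0.1, 0, -0.1], [0, 0, 0], 1], [[-0.1, 0, -0.1], [0, 0, 0], 1], [[-0.1, 0, -0.1], [0, 0, 0], 1], [[-0.1, 0, -0.1], [0, 0, 0], 1], [[-0.1, 0, -0.1], [0, 0, 0], 1]])

```text
clock: 22.3
eef_pos: [0.4863, -0.2364, 0.1485]
tcp_rot: [-0.001, 0.733, 0.68, -0.0]
wrist_force: [0.0, -0.7, 0.9]
gripper_width: -0.0002
finger_force: 0.0
```

```bash
python3 - <<'E'
from h import *
from plant import telemetry,cams
o=telemetry.get_obs();st(o);button(o,cams)
t=cams.grab_frame("top")
x=np.arange(-.09,.16,.001)
for y in(.02,.01):
    P=np.array([C+J@np.array([a,y,.024]) for a in x]);uv=proj(t,P).astype(np.float32)
    g=cv2.remap(t["image"],uv[:,:1],uv[:,1:],cv2.INTER_LINEAR)[:,0,2].astype(int)
    print([(int(round(a*1e3)),v) for a,v in zip(x,g)][::2][:22],[(int(round(a*1e3)),v) for a,v in zip(x,g)][-22::2])
    print("dark gaps",[int(round(a*1e3)) for a,v in zip(x,g) if v<np.median(g)-25])
E
```

```text
t 22.3 jig mm [-195.6   -0.4  148.5] tipz 123.5 F [-0.7 -0.1  0.9]
r 0.03 n 24 th 1.51 seen 153
r 0.04 n 20 th 1.55 seen 153
r 0.05 n 17 th 1.56 seen 153
r 0.058 n 14 th 1.57 seen 153
[(-90, np.int64(72)), (-88, np.int64(71)), (-86, np.int64(71)), (-84, np.int64(70)), (-82, np.int64(70)), (-80, np.int64(78)), (-78, np.int64(103)), (-76, np.int64(132)), (-74, np.int64(149)), (-72, np.int64(149)), (-70, np.int64(128)), (-68, np.int64(88)), (-66, np.int64(68)), (-64, np.int64(61)), (-62, np.int64(69)), (-60, np.int64(123)), (-58, np.int64(130)), (-56, np.int64(124)), (-54, np.int64(122)), (-52, np.int64(126)), (-50, np.int64(124)), (-48, np.int64(124))] [(138, np.int64(128)), (140, np.int64(122)), (142, np.int64(127)), (144, np.int64(129)), (146, np.int64(113)), (148, np.int64(76)), (150, np.int64(22)), (152, np.int64(25)), (154, np.int64(28)), (156, np.int64(30)), (158, np.int64(34))]
dark gaps [-90, -89, -88, -87, -86, -85, -84, -83, -82, -81, -80, -79, -68, -67, -66, -65, -64, -63, -62, -61, 147, 148, 149, 150, 151, 152, 153, 154, 155, 156, 157, 158, 159]
[(-90, np.int64(72)), (-88, np.int64(70)), (-86, np.int64(66)), (-84, np.int64(68)), (-82, np.int64(91)), (-80, np.int64(181)), (-78, np.int64(207)), (-76, np.int64(210)), (-74, np.int64(207)), (-72, np.int64(207)), (-70, np.int64(212)), (-68, np.int64(214)), (-66, np.int64(177)), (-64, np.int64(66)), (-62, np.int64(70)), (-60, np.int64(103)), (-58, np.int64(130)), (-56, np.int64(129)), (-54, np.int64(123)), (-52, np.int64(126)), (-50, np.int64(127)), (-48, np.int64(123))] [(138, np.int64(122)), (140, np.int64(123)), (142, np.int64(126)), (144, np.int64(131)), (146, np.int64(141)), (148, np.int64(69)), (150, np.int64(30)), (152, np.int64(22)), (154, np.int64(32)), (156, np.int64(31)), (158, np.int64(34))]
dark gaps [-90, -89, -88, -87, -86, -85, -84, -83, -82, -64, -63, -62, -61, -20, -19, 22, 23, 65, 148, 149, 150, 151, 152, 153, 154, 155, 156, 157, 158, 159]
```

The row fills -61 to 148 mm, the button lies square behind it at about 1.56 rad, and the arm is clear. Handing in.

```bash
python3 -c "
from plant import order;print(order.hand_in())"
```

```text
the job is handed in; nothing more can be done
None
```

I pushed the row of five blanks home against the stop and turned the button square across the channel (measured about 1.56 rad). The arm then backed clear and I handed the job in at about 22 s; the hand-in returned no verdict.

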